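Open the packing-lane barrier and push the carton through

ROBOT

A 6-joint arm with a two-finger parallel gripper is mounted at the origin on the work surface. World frame = base frame: x ahead of the robot, y to its left, z up, the work surface at z = 0. Lengths are in m, angles in rad, forces in N, time in s.
With the tool pointing down it reaches from about 0.35 to 0.975 m from the base axis. Payload 7.1 kg.
Tool frame: the origin (TCP) lies at the very end of the fingers, on their centre line; the grasp point (between the pads) lies 19 mm behind it (manip.pinch_z is the distance from the TCP to the grasp point, in m); z points along the fingers, y is the line along which they close (so a half turn about z gives the same grasp; the last joint's range is limited). The gripper opens to 88 mm and grips with 3 to 60 N. Pads are 20 mm wide; open, the fingers measure 115 mm over their backs; the gripper's body (75 mm by 178 mm) begins 61 mm behind the grasp point.
Start: joints at [1.292, 0.423, 1.63, -0, 1.089, -0.019], TCP at [0.161, 0.604, 0.223] pointing down, gripper open.
Joint ranges: [-3, 3], [-0.9, 2.11], [0.09, 2.58], [-1.31, 4.45], [0.11, 2.69], [-2.54, 2.54]. Speed limits (rad/s): [2.39, 2.39, 3.01, 3.14, 3.14, 3.14].

INTERFACE

Orientations are given as [roll, pitch, yaw] about the fixed x, y, z axes, in that order (R = Rz(yaw) Ry(pitch) Rx(roll)).
In Python, from workcell import readout, imaging, order, manip gives the robot as it stands. The module is installed in compiled form; this text tells all that it offers.
- The arm moves only by the tool apply_moves, never from a script. Its argument "moves" is a list of rows, each a list of 7 numbers: the turn, a rotation vector about the tool's x, y, z scaled (see below), then the shift along the tool's x, y, z scaled (see below), then the closure, from 0 (fully open) to 1 (shut). A call has exactly 8 rows; each row shifts and turns the commanded pose from where the row before left it, along the tool's axes as they then stand; what a row does not reach is not made up. The controller multiplies each number of a shift by 50 mm and each number of a turn by 45 degrees. A row lasts 1/8 s, in which the tool goes at most 62.5 mm and 10.7 degrees, less where a joint would pass 70% of its speed; a pose out of reach is approached as far as the arm can. A call with a number of a shift or a turn outside -1 to 1 is refused whole. A call with a gripper value outside its range is refused whole. The fingers move at their own pace and stop on an object; the grip force is fixed at half the most. Time passes only in rows, so rows that do not move let the fingers close, or fill a call up. It gives the time, the measured TCP pose, the force, the opening and the grip force at its end, in the units of the state.
- readout.read_state(): the state, without advancing time (a new reading comes with each control period).
- imaging.camera(name): name is "scene" or "side" or "wrist"; returns the picture (480x640x3 uint8, red, green, blue); there is no depth.
- imaging.get_calibration(name): a dict with "fovy" (degrees; the focal length in pixels is half the picture's height over the tangent of half this angle, whatever the lens; pixels are square), "cx", "cy" (the principal point, pixels), "extrinsics" (4x4, takes a point from world to camera coordinates). Camera axes: x right, y up, looking along -z (the intrinsics and any distortion apply to the point x, -y, -z); pixel columns grow to the right and rows downward; lengths in m; the calibration is good to about 2 mm. The wrist camera is an equidistant fisheye: a pixel r from the principal point sees the ray r / f radians off the axis. A picture is of the moment at which its call begins: read the wrist's pose just before it. get_calibration takes no time and is no camera call; for the wrist camera it gives the pose at the moment of the call.
- order.close_job(): hands the job in; it is judged then, once.
Trained networks look in the newest picture that a camera, given by its name, has taken for a name from the list of things; names that differ only in an ending like _2 or _b are one class to them, and where a whole thing is asked for, a point or a joint stands for the part that bears it (a point fixed in the world has none). Each returns a list of dicts, best first, with "confidence" (0 to 1); they miss things now and then, are a little off and sometimes report something else, mostly with a low value. They report only what shows in the picture. A call takes as long as a camera call. They do not tell look-alikes from the thing itself.
- imaging.regions_of(camera, query): "region" (480x640 bool, what is visible of it) and "box" ([left, top, width, height] in pixels, round what is visible of it).
The state is a dict: "t": time; "joint_positions": joint angles; "qvel": joint speeds; "effort": joint torques, N m; "ee_pos": TCP position; "tool_rot": TCP orientation; "wrist_force": force on the tool from outside, world axes, zero at the start; "wrist_torque": the same for the moment, N m; "grip_width": finger opening in m; "grasp_force": force on a finger pad.
Only numpy, scipy, OpenCV 4.12 (cv2) and the standard library are available. Lean on these libraries where they do the work, as an engineer would, in place of code of your own. Each camera call takes 0.05 s, during which the arm holds its last target. There are 200 camera calls.

TASK

Push the orange-and-white barrier arm up past its balance point so that it stays raised by itself and let go of it. Then push the brown carton along the lane, under the raised arm, until it stands wholly on the blue pad. The carton is only to be pushed, never lifted or tipped, and the other things on the bench stay where they are.

Things in the scene. Friction and masses are not known exactly. Their poses are not given: they have to be found in the camera images.
- lane: Fixed packing lane. Origin: lane centre on the bench top (z = 0), under the closed barrier arm. y runs along the lane, x across it, away from the robot. Aluminium bed 150 (x) by 500 (y) mm, surface 6 mm above the bench; two blue guides along y, 12 mm thick, tops 30 mm above the bench, 126 mm apart inside.
- gate (a joint): Barrier arm angle, rad. 0 = down, level across the lane with its tip towards the robot (start); 1.5 = upper stop, nearly upright. The tip rises in the lane's x-z plane, up and away from the robot. Left free below about 0.8 it falls shut; past about 1.0 it goes on by itself to 1.5 and stays. Turning it takes under 0.3 N m, about 1 to 2 N near the tip.
- gate_pivot (a point): Barrier pivot, at x = +130, y = 0 mm of the lane, 95 mm above the bench, on an orange post outside the far guide: two cheeks 45 mm wide in x, at 35 mm either side, up to 113 mm. A steel counterweight (40 mm diameter, 32 mm long) sits 47 mm from the pivot, up and behind it when the arm is down.
- gate_tip (a point): Centre of the free end of the barrier arm, a round tube 18 mm in diameter striped orange and white, reaching 240 mm from the pivot. When down, its underside is 86 mm above the bench and it bars the carton's way.
- carton: Closed brown cardboard carton with a white label, 100 mm across the lane (its x), 130 mm along the lane (its y), 115 mm high, about 0.45 kg, standing upright on the bed between the guides on one side of the barrier (either side). Origin: centre of its underside.
- pad: Blue pad painted flush on the lane's bed on the other side of the barrier, 122 mm (x) by 180 mm (y along the lane), no thickness to speak of. Origin: below its centre, at bench height.
- tape: Bystander: amber roll of tape lying flat, 84 mm diameter, 36 mm high; origin at the centre of its underside.
- spool: Bystander: black wire spool standing on its flange, 90 mm diameter, 52 mm high; origin at the centre of its underside.
- small_carton: Bystander: small brown box 70 x 110 x 50 mm; origin at the centre of its underside.
- screwdriver: Bystander: screwdriver lying on the bench.
- mug: Bystander: white mug, 80 mm diameter, 90 mm high; origin at the centre of its underside.
- can: Bystander: red can, 60 mm diameter, 110 mm high; origin at the centre of its underside.
Not all that is in view belongs to the job. Leave any pink or turquoise look-alike of the carton alone.

How it is judged:
On the way, in this order (a step that is already met when the one before it is completed fails the run):
1. the barrier arm stays raised by itself, the robot not touching it (value of joint gate above 1.3 rad and velocity of joint gate between -0.1 and 0.1 rad/s and contact force between each of the fingers, the arm and lane below 0.2 N), for 0.3 s.
2. the carton is on the blue pad (y of carton in the frame of pad between -0.03 and 0.03 m and x of carton in the frame of pad between -0.03 and 0.03 m and value of joint gate above 1.3 rad), for 0.2 s.
At the end, for the whole second after the job is handed in: The barrier arm stays raised by itself (over 1.3 rad) and the carton stands still and upright on the lane, its centre within 30 mm of the blue pad's centre along and across the lane (all of step 2 and height (world z) of carton below 0.012 m and angle between carton's own z axis and vertical below 0.08 rad and linear speed of carton below 0.01 m/s and velocity of joint gate between -0.05 and 0.05 rad/s); the robot touches nothing.
It fails at once if the carton is lifted (over 15 mm) (height (world z) of carton above 0.021 m).
It fails at once if the carton is tipped (over 0.3 rad) (angle between carton's own z axis and vertical above 0.3 rad).
It fails at once if a bystander is moved by more than 30 mm (distance of any of tape, spool, small_carton, screwdriver, mug, can from where it was at the start of the episode above 0.03 m).
It also fails if it takes over 64 s, if anything falls off the work surface, if the arm or the gripper's body presses on something with over 40 N, if the wrist force passes 120 N, or if a joint passes its speed limit or range.

## Working session

There is one attempt and no reset: what is moved stays moved. The work goes in short steps, Python scripts to look and compute and a tool call to move; the robot and the scene stay as the last step left them, time stands still between calls to the robot, and variables do not carry over. Pictures are saved under pics/ and viewed, at most 10 in all, crops included, and the job is handed in when it is done.

Besides the shell and the picture viewer there is one more tool, called in YAML: its name, and indented under it one key for each argument. apply_moves: Moves the arm, as the interface text tells. Shifts and turns lie within -1 to 1; 1 stands for 50 mm of shift or 45 degrees of turn. Its arguments: {"type":"object","properties":{"moves":{"type":"array"}},"required":["moves"]}

```bash
mkdir -p pics
cat > h.py <<'E'
import numpy as np, cv2
from workcell import readout, imaging, order, manip
def cal(n):
    c=imaging.get_calibration(n); f=240/np.tan(np.radians(c["fovy"])/2); return f,c["cx"],c["cy"],np.array(c["extrinsics"])
def ray(n,u,v,C=None):
    f,cx,cy,E=C or cal(n); d=np.array([(u-cx)/f,-(v-cy)/f,-1.])
    if n=="wrist":
        r=np.hypot(u-cx,v-cy); t=r/f; s=np.sin(t)/max(r,1e-9); d=np.array([(u-cx)*s,-(v-cy)*s,-np.cos(t)])
    R=E[:3,:3]; return -R.T@E[:3,3], R.T@d
def at_z(n,u,v,z,C=None):
    o,d=ray(n,u,v,C); return o+d*(z-o[2])/d[2]
def proj(n,P,C=None):
    f,cx,cy,E=C or cal(n); p=E[:3,:3]@np.array(P)+E[:3,3]
    return cx+f*p[0]/-p[2], cy-f*p[1]/-p[2]
def tri(a,b):
    A=np.zeros((3,3));B=np.zeros(3)
    for o,d in (a,b):
        d=d/np.linalg.norm(d);M=np.eye(3)-np.outer(d,d);A+=M;B+=M@o
    return np.linalg.solve(A,B)
E
cat > a.py <<'E'
from h import *
for n in ("scene","side"):
    im=imaging.camera(n); cv2.imwrite(f"pics/{n}0.png",im[:,:,::-1])
    print(n,np.round(ray(n,320,240),3).tolist())
    for q in ("carton","pad","gate","gate_pivot","lane","tape","spool","small_carton","mug","can","screwdriver"):
        print(q,[(round(r["confidence"],2),[int(x) for x in r["box"]]) for r in imaging.regions_of(n,q)][:3])
print(manip.pinch_z, readout.read_state())
E
python3 a.py
```

```text
scene [[1.746, 0.504, 0.956], [-0.769, -0.31, -0.559]]
carton [(0.94, [234, 200, 58, 63]), (0.77, [335, 186, 58, 59]), (0.65, [191, 171, 54, 60])]
pad [(0.71, [329, 261, 78, 36])]
gate [(0.6, [281, 216, 50, 60])]
gate_pivot [(0.85, [275, 217, 60, 53])]
lane [(0.75, [218, 218, 196, 100])]
tape [(0.47, [220, 218, 195, 101]), (0.45, [275, 216, 57, 61])]
spool [(0.63, [337, 309, 37, 29])]
small_carton [(0.83, [210, 262, 50, 33])]
mug [(0.89, [133, 212, 35, 44])]
can [(0.72, [477, 292, 36, 56]), (0.33, [217, 219, 198, 102])]
screwdriver [(0.65, [477, 267, 75, 31])]
side [[-0.118, -0.822, 1.172], [0.41, 0.572, -0.711]]
carton [(0.86, [199, 203, 55, 57]), (0.78, [362, 319, 63, 63]), (0.75, [348, 244, 58, 71])]
pad [(0.89, [292, 207, 51, 39])]
gate [(0.91, [313, 199, 81, 56])]
gate_pivot [(0.7, [313, 198, 80, 57])]
lane [(0.93, [281, 197, 137, 120])]
tape [(0.75, [328, 302, 33, 33])]
spool [(0.61, [336, 199, 27, 15])]
small_carton [(0.56, [391, 249, 44, 37])]
mug [(0.83, [458, 317, 37, 48])]
can [(0.95, [270, 143, 21, 34])]
screwdriver [(0.44, [219, 170, 14, 31])]
0.0187 {'t': 1.2, 'joint_positions': array([ 1.29201210e+00,  4.23113084e-01,  1.62992117e+00, -2.03134770e-05,
        1.08858971e+00, -1.90056953e-02]), 'qvel': array([ 0.00034195, -0.00112733,  0.00054534,  0.0003433 ,  0.00086025,
       -0.00078869]), 'effort': array([ 1.01063084e-03, -5.44601405e+01, -2.74044496e+01,  6.44856342e-02,
        1.69759872e-02, -4.18156935e-05]), 'ee_pos': array([0.1605181 , 0.60400754, 0.22265855]), 'tool_rot': array([-3.14156101e+00,  1.73986292e-05,  2.88182354e+00]), 'wrist_force': array([ 0.44598643,  0.19658645, -0.4240208 ]), 'wrist_torque': array([-0.05013713, -0.04680718,  0.00498022]), 'grasp_force': 0.0, 'grip_width': 0.08784310077648104}
```

Run:
```python
import cv2
a=cv2.imread("pics/scene0.png");b=cv2.imread("pics/side0.png")
cv2.imwrite("pics/s1.png",cv2.resize(a[130:370,110:430+110],None,fx=1.86,fy=1.86,interpolation=3)[:600,:800])
cv2.imwrite("pics/s2.png",cv2.resize(b[120:400,180:520],None,fx=2.1,fy=2.1,interpolation=3))
```

```text
(no output)
```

View pics/s1.png

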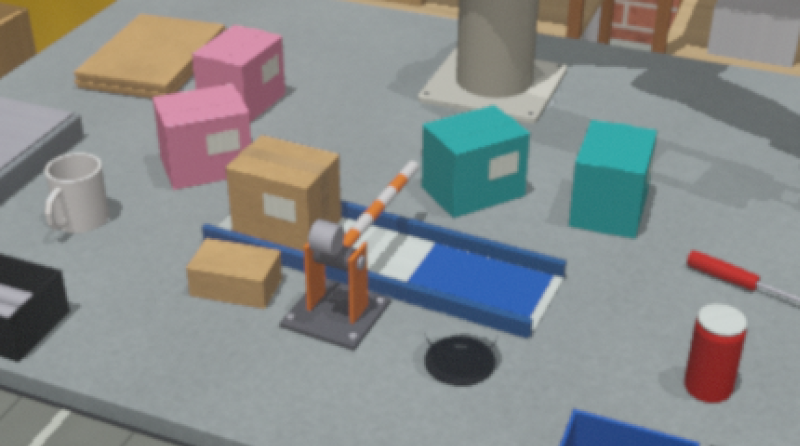

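View pics/s2.png

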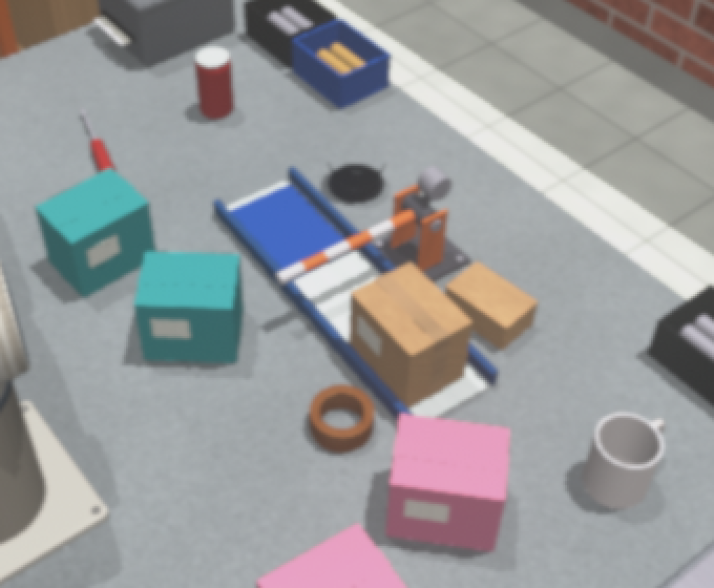

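The brown carton is at scene px (263,232) / side px (375,277). It stands on the -y half of the lane, and the blue pad is on the +y half at scene (368,278). The barrier tip is near scene (332,219) / side (315,251).

Could be mistaken for the carton:
- pink boxes at scene (219,203) and (238,168)
- teal boxes at (365,216) and (440,225)
- small brown box at (235,278)

I choose the large brown one with the white label, between the guides. The crops above confirm it.

```bash
cat > b.py <<'E'
from h import *
from scipy.optimize import least_squares
S=lambda u,v:("scene",u/1.86+110,v/1.86+130)
D=lambda u,v:("side",u/2.1+180,v/2.1+120)
C={n:cal(n) for n in("scene","side")}
T=lambda a,b:np.round(tri(ray(*a,C[a[0]]),ray(*b,C[b[0]])),4)
print("far+",T(S(530,325),D(293,170)),"far-",T(S(205,228),D(495,375)),"near+",T(S(565,265),D(218,205)),"tip",T(S(413,166),D(283,275)))
print("cw",T(S(327,238),D(434,184)))
obs=[((.075,.25,.03),S(530,320)),((.075,.25,.03),D(293,170)),((.075,-.25,.03),S(205,228)),((.075,-.25,.03),D(495,373)),((-.075,.25,.03),S(565,262)),((-.075,.25,.03),D(218,203)),((-.075,-.25,.03),D(403,412)),((-.11,0,.095),S(413,166)),((-.11,0,.095),D(283,275))]
W=lambda p,q:(p[0]+np.cos(p[2])*q[0]-np.sin(p[2])*q[1],p[1]+np.sin(p[2])*q[0]+np.cos(p[2])*q[1],q[2])
def f(p): return np.concatenate([np.array(proj(n,W(p,q),C[n]))-(u,v) for q,(n,u,v) in obs])
r=least_squares(f,[.6,.1,0],loss="soft_l1");p=r.x
print("lane",np.round(p,4),np.degrees(p[2]));print(np.round(f(p).reshape(-1,2),1).tolist())
# carton top corners
h=[(-.05,-.065),(.05,-.065),(.05,.065),(-.05,.065)]
o2=[(0,S(262,140)),(3,S(340,157)),(2,S(318,190)),(1,S(229,175)),(3,D(351,298)),(2,D(407,264)),(1,D(470,322)),(0,D(418,357))]
def g(c): 
    a=[]
    for i,(n,u,v) in o2:
        w=W(c,(*h[i],c[3])); a.append(np.array(proj(n,w,C[n]))-(u,v))
    return np.concatenate(a)
r=least_squares(g,[p[0],p[1]-.1,p[2],.12],loss="soft_l1");c=r.x
print("carton",np.round(c,4),np.round(g(c).reshape(-1,2),1).tolist())
R=np.array([[np.cos(p[2]),-np.sin(p[2])],[np.sin(p[2]),np.cos(p[2])]])
inl=lambda x:np.round(R.T@(np.array(x)[:2]-p[:2]),4)
print("carton in lane",inl(c))
# pad ends: scene corners of blue, side corners
print("pad",[inl(at_z(*q,.006,C[q[0]])) for q in (S(437,242),S(410,283),D(230,210),D(285,268),D(345,245))])
for n,s in(("pad",.006),):
  for cam in("scene","side"):
    imaging.camera(cam); q=imaging.regions_of(cam,n)[0]["region"]; v,u=np.nonzero(q)
    P=np.array([inl(at_z(cam,a,b,s,C[cam])) for a,b in zip(u,v)]); print(cam,"pad lane-frame pct",np.round(np.percentile(P,[2,50,98],axis=0),3).tolist())
for n in("tape","spool","small_carton","mug"):
    q=imaging.regions_of("side",n)[0]["box"]; x=at_z("side",q[0]+q[2]/2,q[1]+q[3]/2,.02,C["side"]); print(n,np.round(x,3),inl(x))
E
python3 b.py
```

```text
far+ [0.6538 0.2541 0.0225] far- [ 0.6193 -0.2418  0.0224] near+ [0.5133 0.2622 0.0213] tip [0.4637 0.0193 0.0976]
cw [0.7181 0.0019 0.1356]
lane [ 0.5665  0.0122 -0.0732] -4.191837747253236
[[-0.5, 2.3], [0.4, -3.0], [-2.4, -1.4], [0.4, -1.5], [1.0, -0.7], [-2.9, -2.1], [0.7, 4.0], [0.2, 0.0], [-3.0, 1.0]]
carton [ 0.5492 -0.1411  0.0225  0.1118] [[-1.9, 0.3], [-0.0, -0.1], [-3.4, 1.4], [-1.3, -0.2], [-2.7, -0.2], [-2.2, -0.4], [0.1, -1.0], [-2.8, 0.4]]
carton in lane [-0.006  -0.1542]
pad [array([-0.0672,  0.0586]), array([0.0365, 0.0645]), array([-0.0527,  0.2353]), array([-0.0476,  0.0819]), array([0.0537, 0.073 ])]
scene pad lane-frame pct [[-0.061, 0.062], [-0.014, 0.148], [0.031, 0.231]]
side pad lane-frame pct [[-0.05, 0.087], [0.005, 0.157], [0.06, 0.234]]
tape [ 0.418 -0.178  0.02 ] [-0.1344 -0.2007]
spool [0.72  0.167 0.02 ] [0.1419 0.1659]
small_carton [ 0.698 -0.154  0.02 ] [ 0.1431 -0.1557]
mug [ 0.654 -0.441  0.02 ] [ 0.1201 -0.4458]
```

apply_moves:
  moves:
    - [0, 0, -0.23, 0, 0, 0, 0.3]
    - [0, 0, 0, -0.6, -0.93, 0, 0.3]
    - [0, 0, 0, -0.6, -0.93, 0, 0.3]
    - [0, 0, 0, -0.6, -0.93, 0, 0.3]
    - [0, 0, 0, -0.6, -0.93, 0, 0.3]
    - [0, 0, 0, -0.6, -0.93, 0, 0.3]
    - [0, 0, 0, -0.6, -0.93, 0, 0.3]
    - [0, 0, 0, -0.6, -0.93, 0, 0.3]

```text
t: 2.6
ee_pos: [0.3449, 0.2615, 0.223]
tool_rot: [3.141, 0.001, 3.063]
wrist_force: [0.1, 0.1, 0.5]
grip_width: 0.0613
grasp_force: 0.0
```

apply_moves:
  moves:
    - [0, 0, 0, -0.6, -0.93, 0, 0.3]
    - [0, 0, 0, -0.6, -0.93, 0, 0.3]
    - [0, 0, 0, -0.6, -0.93, 0, 0.3]
    - [0, 0, 0, -0.6, -0.93, 0, 0.3]
    - [0, 0, 0, -0.5, -0.5, 0, 0.3]
    - [0, 0, 0, 0, 0, 0, 0.3]
    - [0, 0, 0, 0, 0, 0, 0.3]
    - [0, 0, 0, 0, 0, 0, 0.3]

```text
t: 3.6
ee_pos: [0.4713, 0.042, 0.2226]
tool_rot: [3.142, -0.0, 3.064]
wrist_force: [-0.1, -0.2, 0.2]
grip_width: 0.0614
grasp_force: 0.0
```

```bash
cat > st.py <<'E'
from h import *
import sys
from scipy.spatial.transform import Rotation as Ro
L=np.array([.5665,.0122]);yw=-.0732
def lane(P): 
    c,s=np.cos(yw),np.sin(yw); d=np.array(P[:2])-L; return np.array([c*d[0]+s*d[1],-s*d[0]+c*d[1]])
def show():
    s=readout.read_state(); print("t",round(s["t"],2),"tcp",np.round(s["ee_pos"],4),"lane",np.round(lane(s["ee_pos"]),4),"rot",np.round(s["tool_rot"],3),"F",np.round(s["wrist_force"],1),"w",round(s["grip_width"],3),"g",round(s["grasp_force"],1),"q",np.round(s["joint_positions"],2)); return s
if __name__=="__main__":
    show()
    for a in sys.argv[1:]:
        cam,n=a.split(":"); cv2.imwrite(f"pics/{n}.png",imaging.camera(cam)[:,:,::-1])
E
python3 st.py wrist:w1
python3 - <<'E'
from h import *
imaging.camera("side")
from st import lane
for u,v in ((393,350),(229,231),(377,330)): 
    for z in(0,.11): print((u,v),z,lane(at_z("side",u,v,z)))
E
```

```text
t 3.6 tcp [0.4713 0.042  0.2226] lane [-0.0972  0.0228] rot [ 3.142 -0.     3.064] F [-0.1 -0.2  0.2] w 0.061 g 0.0 q [ 0.06  0.2   1.96  0.    0.99 -1.43]
(393, 350) 0 [-0.0728225  -0.33952065]
(393, 350) 0.11 [-0.12429333 -0.39041464]
(229, 231) 0 [-0.23921996  0.30362489]
(229, 231) 0.11 [-0.27507686  0.19238124]
(377, 330) 0 [-0.07008978 -0.26600226]
(377, 330) 0.11 [-0.12181705 -0.32379486]
```

View pics/w1.png

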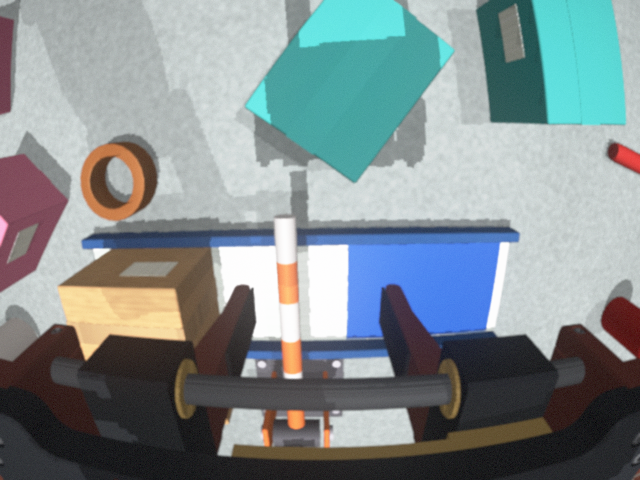

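The wrist view shows the tube running from its tip at (286,220) back to (295,400). The near guide spans (84,241)–(517,235), the blue pad spans columns 348–498, and the carton's front face is at column 215.

Run:
```python
from st import *
C=cal("wrist"); 
for n,u,v,z in(("tip",286,219,.095),("tube",289,310,.095),("guide-",84,242,.03),("guide+",517,236,.03),("padL",348,290,.006),("padR",497,285,.006),("cart top near R",211,248,.121),("cart top farL",62,287,.121),("cart top near L",98,250,.121)):
    P=at_z("wrist",u,v,z,C); print(n,np.round(P,4),np.round(lane(P),4))
```

```text
tip [0.459  0.0177 0.095 ] [-0.1076 -0.0024]
tube [0.5411 0.0115 0.095 ] [-0.0253 -0.0025]
guide- [ 0.4795 -0.2294  0.03  ] [-0.0691 -0.2473]
guide+ [0.5113 0.2606 0.03  ] [-0.0733  0.2437]
padL [0.5677 0.0693 0.006 ] [-0.003  0.057]
padR [0.5804 0.2532 0.006 ] [-0.0037  0.2413]
cart top near R [ 0.4705 -0.0401  0.121 ] [-0.0919 -0.0592]
cart top farL [ 0.4973 -0.2002  0.121 ] [-0.0535 -0.2169]
cart top near L [ 0.4645 -0.1449  0.121 ] [-0.0903 -0.1641]
```

apply_moves:
  moves:
    - [0, 0, 0, 0, -0.5, 0, 0.3]
    - [0, 0, 0, 0, 0, 0.98, 0.3]
    - [0, 0, 0, 0, 0, 0.98, 0.3]
    - [0, 0, 0, 0, 0, 0.98, 0.3]
    - [0, 0, 0, 0, 0, 0, 0.3]
    - [0, 0, 0, 0, 0, 0, 1]
    - [0, 0, 0, 0, 0, 0, 1]
    - [0, 0, 0, 0, 0, 0, 1]

```text
t: 4.7
ee_pos: [0.4711, 0.0163, 0.0773]
tool_rot: [3.141, 0.003, 3.063]
wrist_force: [-0.7, 1.1, -0.7]
grip_width: 0.035
grasp_force: 0.0
```

apply_moves:
  moves:
    - [0, 0, 0, 0, 0, 0, 1]
    - [0, 0, 0, 0, 0, 0, 1]
    - [0, 0, 0, 0, 0, 0, 1]
    - [0, 0, 0, -0.05, 0, -0.67, 1]
    - [0, 0, 0, -0.15, 0, -0.66, 1]
    - [0, 0, 0, -0.25, 0, -0.63, 1]
    - [0, 0, 0, -0.34, 0, -0.58, 1]
    - [0, 0, 0, 0, 0, 0, 1]

```text
t: 5.7
ee_pos: [0.5105, 0.0134, 0.2045]
tool_rot: [3.141, 0.002, 3.062]
wrist_force: [-1.3, 2.0, 0.9]
grip_width: 0.0175
grasp_force: 30.0
```

```bash
python3 st.py scene:c1; python3 -c "
import cv2;a=cv2.imread('pics/c1.png');cv2.imwrite('pics/c1c.png',cv2.resize(a[120:320,190:430],None,fx=2.5,fy=2.5))"
```

```text
t 5.7 tcp [0.5105 0.0134 0.2045] lane [-0.0559 -0.0029] rot [3.141e+00 2.000e-03 3.062e+00] F [-1.3  2.   0.9] w 0.017 g 30.0 q [ 0.    0.28  1.9   0.    0.96 -1.49]
```

View pics/c1c.png

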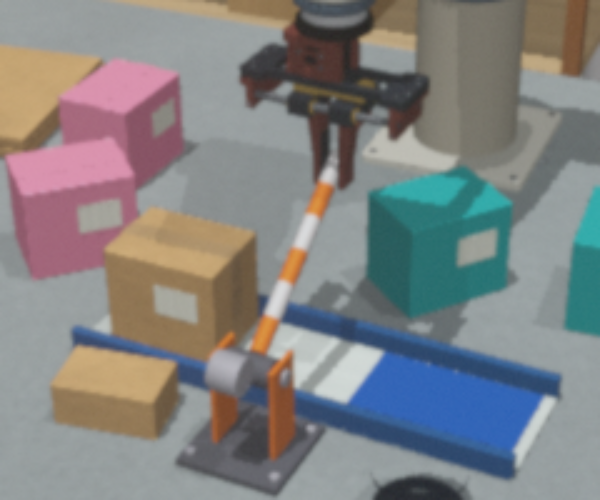

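The tube is gripped and raised about 0.6 rad, with its tip between the fingers at crop (333,165). I'll continue the arc to about 1.2 rad.

apply_moves:
  moves:
    - [0, 0, 0, -0.42, 0, -0.53, 1]
    - [0, 0, 0, -0.5, 0, -0.46, 1]
    - [0, 0, 0, -0.56, 0, -0.38, 1]
    - [0, 0, 0, -0.61, 0, -0.29, 1]
    - [0, 0, 0, 0, 0, 0, 1]
    - [0, 0, 0, 0, 0, 0, 0.2]
    - [0, 0, 0, 0, 0, 0, 0]
    - [0, 0, 0, 0, 0, 0, 0]

```text
t: 6.75
ee_pos: [0.6131, 0.0046, 0.2851]
tool_rot: [-3.141, -0.001, 3.062]
wrist_force: [0.1, 0.1, -0.4]
grip_width: 0.0439
grasp_force: 0.0
```

```bash
python3 st.py scene:c2; python3 -c "
import cv2;a=cv2.imread('pics/c2.png');cv2.imwrite('pics/c2c.png',cv2.resize(a[60:320,190:430],None,fx=2.2,fy=2.2))"
```

```text
t 6.75 tcp [0.6131 0.0046 0.2851] lane [ 0.0471 -0.0042] rot [-3.141e+00 -1.000e-03  3.062e+00] F [ 0.1  0.1 -0.4] w 0.044 g 0.0 q [-0.01  0.34  1.6  -0.    1.2  -1.5 ]
```

View pics/c2c.png

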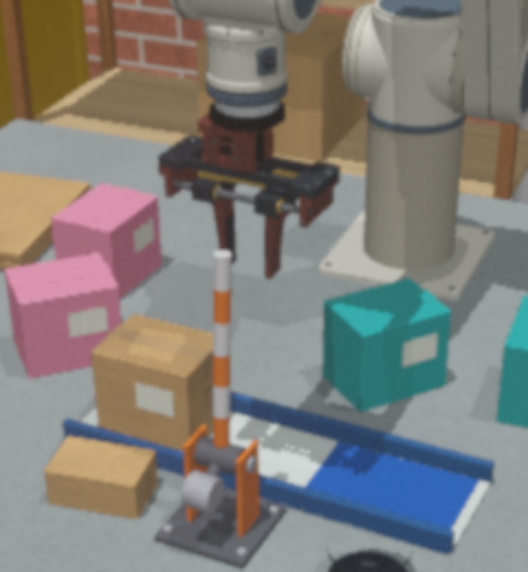

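The arm stands upright in the picture (tip at crop (222,255)), clear of the fingers. Next I back away and turn the gripper a quarter turn.

apply_moves:
  moves:
    - [0, 0, 0, 0.65, 0, 0, 0]
    - [0, 0, 0, 0.65, 0, 0, 0]
    - [0, 0, 0.237, 0, 0, 0, 0.4]
    - [0, 0, 0.237, 0, 0, 0, 0.4]
    - [0, 0, 0.237, 0, 0, 0, 0.4]
    - [0, 0, 0.237, 0, 0, 0, 0.4]
    - [0, 0, 0.237, 0, 0, 0, 0.4]
    - [0, 0, 0.237, 0, 0, 0, 0.4]

```text
t: 7.8
ee_pos: [0.5486, 0.0098, 0.2857]
tool_rot: [3.142, 0.0, 1.939]
wrist_force: [0.1, -0.0, -1.1]
grip_width: 0.0526
grasp_force: 0.0
```

apply_moves:
  moves:
    - [0, 0, 0.237, 0, 0, 0, 0.4]
    - [0, 0, 0.237, 0, 0, 0, 0.4]
    - [0, 0, 0.1, 0, 0, 0, 0.4]
    - [0, 0, 0, -0.9, 0, 0, 0.4]
    - [0, 0, 0, -0.9, 0, 0, 0.4]
    - [0, 0, 0, -0.9, 0, 0, 0.4]
    - [0, 0, 0, -0.9, 0, 0, 0.4]
    - [0, 0, 0, 0, 0, 0, 0.4]

```text
t: 8.8
ee_pos: [0.5347, -0.1721, 0.2857]
tool_rot: [3.141, 0.001, 1.491]
wrist_force: [0.1, 0.3, 0.3]
grip_width: 0.0527
grasp_force: 0.0
```

```bash
python3 st.py wrist:w2
```

```text
t 8.8 tcp [ 0.5347 -0.1721  0.2857] lane [-0.0183 -0.1861] rot [3.141e+00 1.000e-03 1.491e+00] F [0.1 0.3 0.3] w 0.053 g 0.0 q [-0.33  0.26  1.71 -0.    1.17 -0.25]
```

View pics/w2.png

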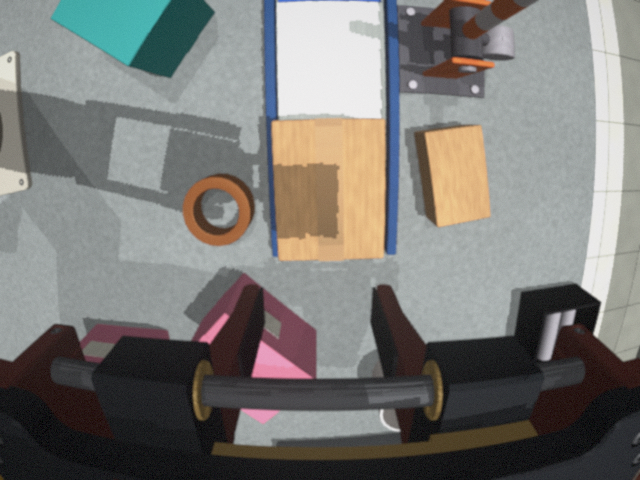

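Run:
```python
from st import *
C=cal("wrist"); 
for n,u,v,z in(("ca",272,121,.121),("cb",386,119,.121),("cc",384,260,.121),("cd",277,261,.121),("pink",245,275,0),("pink",317,330,0),("pink317top",317,372,.115),("pink290top",290,372,.115),("pinktop220",228,345,.115),("guideend",392,253,.03)):
    P=at_z("wrist",u,v,z,C); print(n,np.round(lane(P),4))
```

```text
ca [-0.0562 -0.0936]
cb [ 0.0432 -0.0917]
cc [ 0.0455 -0.2223]
cd [-0.0556 -0.2225]
pink [-0.1134 -0.287 ]
pink [-0.0189 -0.3705]
pink317top [-0.0188 -0.3566]
pink290top [-0.0488 -0.3567]
pinktop220 [-0.1149 -0.322 ]
guideend [ 0.0724 -0.2471]
```

apply_moves:
  moves:
    - [0, 0, 0, -0.64, 0, 0, 0.4]
    - [0, 0, 0, -0.64, 0, 0, 0.4]
    - [0, 0, 0, 0, 0, 0.88, 0.4]
    - [0, 0, 0, 0, 0, 0.88, 0.4]
    - [0, 0, 0, 0, 0, 0.88, 0.4]
    - [0, 0, 0, 0, 0, 0.88, 0.4]
    - [0, 0, 0, 0, 0, 0.88, 0.4]
    - [0, 0, 0, 0, 0, 0, 0.4]

```text
t: 9.85
ee_pos: [0.5281, -0.231, 0.0629]
tool_rot: [-3.135, -0.003, 1.496]
wrist_force: [-0.5, 0.3, -0.1]
grip_width: 0.0524
grasp_force: 0.0
```

apply_moves:
  moves:
    - [0, 0, 0, 0.15, 0, 0, 0.4]
    - [0, 0, 0, 0.15, 0, 0, 0.4]
    - [0, 0, 0, 0.2, 0, 0, 0.4]
    - [0, 0, 0, 0.25, 0, 0, 0.4]
    - [0, 0, 0, 0.25, 0, 0, 0.4]
    - [0, 0, 0, 0.25, 0, 0, 0.4]
    - [0, 0, 0, 0.25, 0, 0, 0.4]
    - [0, 0, 0, 0.25, 0, 0, 0.4]

```text
t: 10.85
ee_pos: [0.5369, -0.1452, 0.0656]
tool_rot: [-3.141, -0.0, 1.495]
wrist_force: [-0.0, -4.9, 4.2]
grip_width: 0.0522
grasp_force: 2.4
```

```bash
python3 st.py wrist:w3
```

```text
t 10.85 tcp [ 0.5369 -0.1452  0.0656] lane [-0.0181 -0.1591] rot [-3.141 -0.     1.495] F [-0.  -4.9  4.2] w 0.052 g 2.4 q [-0.29  0.55  1.87 -0.    0.72 -0.21]
```

View pics/w3.png

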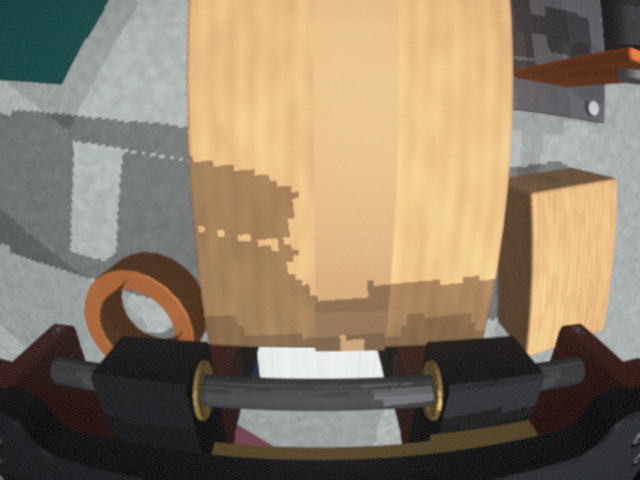

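Both fingers press evenly on the rear face, whose top edge is at row 345, and the carton is square between the guides. I keep pushing.

apply_moves:
  moves:
    - [0, 0, 0, 0.3, 0, 0, 0.4]
    - [0, 0, 0, 0.4, 0, 0, 0.4]
    - [0, 0, 0, 0.4, 0, 0, 0.4]
    - [0, 0, 0, 0.4, 0, 0, 0.4]
    - [0, 0, 0, 0.4, 0, 0, 0.4]
    - [0, 0, 0, 0.4, 0, 0, 0.4]
    - [0, 0, 0, 0.4, 0, 0, 0.4]
    - [0, 0, 0, 0.3, 0, 0, 0.4]

```text
t: 11.9
ee_pos: [0.5483, 0.0049, 0.0657]
tool_rot: [-3.142, 0.0, 1.495]
wrist_force: [-0.4, -1.1, 0.7]
grip_width: 0.0526
grasp_force: 0.9
```

Run:
```python
from st import *
show(); imaging.camera("wrist")
C=cal("wrist"); r=imaging.regions_of("wrist","carton")
for q in r[:3]:
    v,u=np.nonzero(q["region"]); P=lane(at_z("wrist",340,v[np.abs(u-340)<6].max() if (np.abs(u-340)<6).any() else 340,.121,C)); print(q["confidence"],np.round(q["box"]),P)
print("ref edge",lane(at_z("wrist",345,347,.121,C)))
```

```text
t 11.9 tcp [0.5483 0.0049 0.0657] lane [-0.0176 -0.0087] rot [-3.142  0.     1.495] F [-0.4 -1.1  0.7] w 0.053 g 0.9 q [-0.01  0.54  1.89 -0.    0.71  0.06]
0.84 [188.   0. 328. 353.] [-0.00904273  0.00277962]
0.8 [  0.  89. 131. 263.] [-0.00916107  0.00733874]
0.56 [ 0.  0. 11. 10.] [-0.00916107  0.00733874]
ref edge [-0.00736821  0.00442591]
```

apply_moves:
  moves:
    - [0, 0, 0, 0.3, 0, 0, 0.4]
    - [0, 0, 0, 0.3, 0, 0, 0.4]
    - [0, 0, 0, 0.3, 0, 0, 0.4]
    - [0, 0, 0, 0.25, 0, 0, 0.4]
    - [0, 0, 0, 0.2, 0, 0, 0.4]
    - [0, 0, 0, 0.15, 0, 0, 0.4]
    - [0, 0, 0, 0.1, 0, 0, 0.4]
    - [0, 0, 0, 0, 0, 0, 0.4]

```text
t: 13.0
ee_pos: [0.5543, 0.0838, 0.0656]
tool_rot: [-3.142, -0.0, 1.495]
wrist_force: [0.8, -0.8, 0.5]
grip_width: 0.0527
grasp_force: 0.0
```

apply_moves:
  moves:
    - [0, 0, 0, -0.4, 0, 0, 0.4]
    - [0, 0, 0, -0.8, 0, 0, 0.4]
    - [0, 0, 0, -0.8, 0, 0, 0.4]
    - [0, 0, 0, 0, 0, -0.9, 0.4]
    - [0, 0, 0, 0, 0, -0.9, 0.4]
    - [0, 0, 0, 0, 0, -0.9, 0.4]
    - [0, 0, 0, 0, 0, -0.9, 0.4]
    - [0, 0, 0, 0, 0, -0.9, 0.4]

```text
t: 14.0
ee_pos: [0.546, -0.0177, 0.292]
tool_rot: [-3.141, -0.0, 1.494]
wrist_force: [0.5, 0.1, -0.6]
grip_width: 0.0529
grasp_force: 0.0
```

```bash
python3 st.py wrist:w4 scene:c4
```

```text
t 14.0 tcp [ 0.546  -0.0177  0.292 ] lane [-0.0182 -0.0314] rot [-3.141 -0.     1.494] F [ 0.5  0.1 -0.6] w 0.053 g 0.0 q [-0.05  0.23  1.74  0.    1.17  0.02]
```

View pics/w4.png

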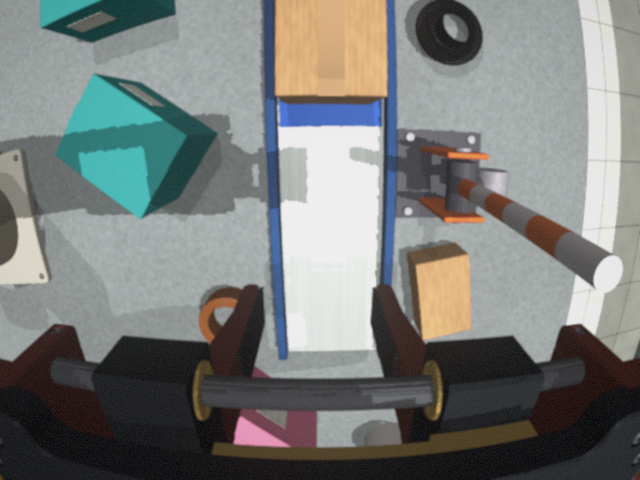

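View pics/c4.png

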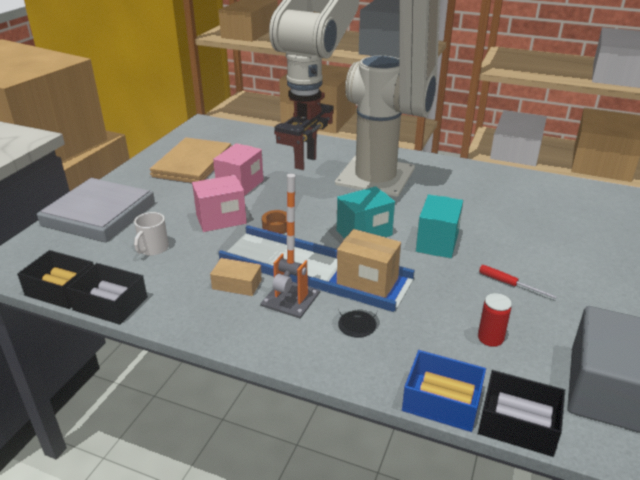

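The carton stands square over the pad, with about 25 mm of blue showing behind it at wrist rows 100–127. The barrier is still upright. I check the residual offset numerically.

Run:
```python
from st import *
C=cal("wrist")
for n,u,v,z in(("rear top L",276,97,.121),("rear top R",387,97,.121),("rear bottom L",282,99,.006),("rear bottom R",380,101,.006),("pad edge L",282,126,.006),("pad edge R",377,125,.006)): print(n,np.round(lane(at_z("wrist",u,v,z,C)),4))
```

```text
rear top L [-0.049   0.0818]
rear top R [0.0504 0.0825]
rear bottom L [-0.0532  0.0893]
rear bottom R [0.0644 0.0875]
pad edge L [-0.0535  0.0563]
pad edge R [0.061  0.0578]
```

```bash
python3 -c "
from workcell import order
print(order.close_job())"
```

```text
the job is handed in; nothing more can be done
None
```

The job is handed in: the barrier arm stands raised on its own, and the carton is on the blue pad, measured about 1 mm off its centre along the lane; the judge's result was not returned.

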